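Start the last self-tapping screw of a sample crate

ROBOT

A 7-joint arm with a two-finger parallel gripper is mounted at the origin on a cart in front of the work surface, level with it; the furniture and walls round the work are solid. World frame = base frame: x ahead of the robot, y to its left, z up, the work surface at z = 0. Lengths are in m, angles in rad, forces in N, time in s.
With the tool pointing down it reaches from about 0.4 to 0.875 m from the base axis. Payload 19.3 kg.
Tool frame: the origin (TCP) lies midway between the tips of the shut fingers; the grasp point (between the pads) lies 19 mm behind it; x points along the fingers, y is the direction in which the jaws open and shut, and the axes are right-handed (so a half turn about x gives the same grasp; the last joint's range is limited). The gripper opens to 85 mm and grips with 20 to 120 N. Pads are 22 mm wide; open, the fingers measure 114 mm over their backs; the gripper's body (76 mm by 85 mm) begins 54 mm behind the grasp point. The pads swing forward as they close: fully open they stand 13 mm farther back than shut.
Start: joints at [-1.403, 0.521, -0.036, 1.599, 0.021, 1.021, -0.113], TCP at [0.147, 0.607, 0.198] pointing down, gripper open.
Joint ranges: [-2.91, 2.91], [-0.3, 2.13], [-1.5, 1.42], [0.17, 2.43], [-1.26, 4.41], [0.16, 1.93], [-2.52, 2.52]. Speed limits (rad/s): [1.89, 1.89, 2.39, 2.39, 3.01, 3.01, 3.01].

INTERFACE

Orientations are given as [roll, pitch, yaw] about the fixed x, y, z axes, in that order (R = Rz(yaw) Ry(pitch) Rx(roll)).
In Python, from workcell import telemetry, vision, workorder gives the robot as it stands. The module is installed in compiled form; this text tells all that it offers.
- The arm moves only by the tool play_rows, never from a script. Its argument "deltas" is a list of rows, each a list of 7 numbers: the shift along the world's x, y, z in mm, then the turn, a rotation vector about the world's x, y, z in degrees, then the finger opening in mm, from 0 to 85.4. In form: [[x, y, z, wx, wy, wz, jaw], ...]. A call has 1 to 8 rows; each row shifts and turns the commanded pose from where the row before left it; what a row does not reach is not made up. A row lasts 1/8 s, in which the tool goes at most 62.5 mm and 10.7 degrees, less where a joint would pass 70% of its speed; a pose out of reach is approached as far as the arm can. A call with a gripper value outside its range is refused whole. The fingers move at their own pace and stop on an object; "grip_force" is the grip in N (left out, the last holds). Time passes only in rows, so rows that do not move let the fingers close. It gives the time, the measured TCP pose, the force and the opening at its end, in the units of the state.
- telemetry.observe(): the state, without advancing time (a new reading comes with each control period).
- vision.grab_frame(name): name is "scene" or "top" or "wrist"; returns the picture (420x560x3 uint8, red, green, blue); there is no depth.
- vision.camera_info(name): a dict with "mtx" (3x3 intrinsics, pixels), "rvec" (rotation vector, rad) and "tvec" (3), from world to camera coordinates, as OpenCV has them. Camera axes: x right, y down, z forward; pixel columns grow to the right and rows downward; lengths in m; the calibration is good to about 2 mm. A picture is of the moment at which its call begins: read the wrist's pose just before it. camera_info takes no time and is no camera call; for the wrist camera it gives the pose at the moment of the call.
- workorder.job_done(): hands the job in, once; it reports no verdict.
The state is a dict: "clock": time; "qpos": joint angles; "qd": joint speeds; "joint_efforts": joint torques, N m; "position": TCP position; "tool_rot": TCP orientation; "force": force on the tool from outside, world axes, zero at the start; "moment": the same for the moment, N m; "grip_width": finger opening in m.
Only numpy, scipy, OpenCV 4.12 (cv2) and the standard library are available. Lean on these libraries where they do the work, as an engineer would, in place of code of your own. Each camera call takes 0.05 s, during which the arm holds its last target. There are 200 camera calls.

TASK

The red wing screw on the lid of the plywood sample crate still stands loose in its pilot hole. Take it by its wing, push it firmly down and, while pushing, turn it about a quarter turn clockwise (seen from above) so that it cuts its first thread; then let go, and it should stay down by itself.

Things in the scene. Friction and masses are not known exactly. Their poses are not given: they have to be found in the camera images.
- wing_center (a point): Centre of the red screw's wing: an upright flat bar 34 mm long (along x), 10 mm thick (y), 22 mm high (z, up). Pinch it from above across the thickness. Under the wing, 11 mm below this point, lies the top of a round flange 32 mm wide, 3 mm thick; fingertips may rest on it. The flange's underside starts 22 mm above the crate lid. The frame sinks and turns with the screw.
- crate: Fixed plywood sample crate, 100 x 250 mm (y), its lid 55 to 80 mm above the worktop; origin 80 mm below the centre of the lid's top. On the lid a row of three wing screws, 80 mm apart along y, 15 mm beyond its middle in x: one with a red head that stands proud, in any of the three places, and two with black heads, already home, 20 mm lower. Each has a 38 mm steel washer, 2 mm thick.
- screw_depth (a joint): How far the red screw is pushed down, m: 0 as it stands, 0.009 at the stop. It springs back: 3 N starts it, 9 N holds it 7 mm down, 11 N at the stop. Push it 7 mm or more before turning: unpressed it only skates round without biting, half pressed it jams at about 0.2 rad. Once turned in, the thread holds it 4 to 6 mm down.
- screw_turn (a joint): Turn of the red screw about its upright axis, rad, clockwise seen from above positive: 0 at the start, stop at 1.75 (100 degrees). Friction of about 0.05 N m; it stays where it is left. The thread begins to bite at about 0.3 rad.

How it is judged:
By the outcome, as a careful person would: the job done as asked, in the order asked, and still so for the second after the job is handed in, with the robot touching nothing.
It also fails if it takes over 32 s, if anything falls off the work surface, if the arm or the gripper's body presses on something with over 40 N, if the wrist force passes 120 N, or if a joint passes its speed limit or range.

## Working session

There is one attempt and no reset: what is moved stays moved. The work goes in short steps, Python scripts to look and compute and a tool call to move; the robot and the scene stay as the last step left them, time stands still between calls to the robot, and variables do not carry over. Pictures are saved under pics/ and viewed, about 8 in all and at most 12, crops included, and the job is handed in when it is done.

Besides the shell and the picture viewer there is one more tool, called after ">>>" in YAML: its name, and indented under it one key for each argument. play_rows: Moves the arm, as the interface text tells. Its arguments: {"type":"object","properties":{"deltas":{"type":"array","items":{"type":"array","items":{"type":"number"}}},"grip_force":{"type":"number"}},"required":["deltas"]}

```bash
mkdir -p pics
cat > h.py <<'E'
import numpy as np, cv2
from workcell import telemetry, vision, workorder
def grab(n, f):
    i=vision.camera_info(n); im=vision.grab_frame(n); cv2.imwrite(f,im[:,:,::-1]); return im,i
def ray(i,u,v):
    R,_=cv2.Rodrigues(np.array(i['rvec'],float)); t=np.array(i['tvec'],float).ravel()
    d=R.T@np.linalg.inv(np.array(i['mtx'],float))@np.array([u,v,1.]); return -R.T@t,d
def atz(i,u,v,z):
    c,d=ray(i,u,v); return c+d*(z-c[2])/d[2]
def proj(i,P): return cv2.projectPoints(np.array(P,float).reshape(-1,3),np.array(i['rvec'],float),np.array(i['tvec'],float),np.array(i['mtx'],float),None)[0].reshape(-1,2)
E
python3 - <<'E'
from h import *
s=telemetry.observe(); print(s)
a,_=grab('top','pics/top.png'); b,_=grab('scene','pics/scene.png')
for n,im in(('top',a),('scene',b)):
    h=cv2.cvtColor(im,cv2.COLOR_RGB2HSV); m=((h[...,0]<8)|(h[...,0]>172))&(h[...,1]>150)&(h[...,2]>60)
    k,l,st,c=cv2.connectedComponentsWithStats(m.astype(np.uint8))
    print(n,[(st[j].tolist(),c[j].round(1).tolist()) for j in range(1,k) if st[j,4]>20])
E
```

```text
{'clock': 0.0, 'qpos': array([-1.40324199,  0.5219893 , -0.03633996,  1.60000138,  0.02119428,
        1.02108753, -0.11273365]), 'qd': array([ 0.00032897,  0.00062257, -0.00063776, -0.00104142, -0.00072227,
        0.00059815, -0.00023876]), 'joint_efforts': array([-4.46201338e-04, -9.27108765e+01,  1.97976843e+00, -3.69923508e+01,
        1.79027970e-02,  8.24169052e-03,  5.59962427e-05]), 'position': array([0.14714274, 0.60705407, 0.19774338]), 'tool_rot': array([-1.5098663 ,  1.5696955 , -1.74755648]), 'force': array([-0.06494509,  0.28064598,  0.7519515 ]), 'moment': array([ 0.03715721, -0.02640048,  0.01166913]), 'grip_width': 0.08520757271291367}
top [([0, 0, 63, 6, 277], [32.8, 1.8]), ([313, 66, 14, 14, 140], [319.6, 72.6]), ([273, 197, 14, 14, 149], [279.8, 203.3]), ([269, 278, 42, 14, 392], [288.6, 284.1])]
scene [([404, 0, 34, 85, 1589], [418.9, 33.2]), ([444, 0, 21, 42, 405], [453.2, 14.6]), ([398, 103, 27, 37, 574], [411.1, 119.8]), ([400, 106, 7, 14, 39], [402.3, 110.4]), ([432, 113, 13, 20, 170], [437.7, 123.2]), ([410, 126, 13, 11, 48], [417.3, 132.2]), ([255, 139, 13, 9, 94], [261.2, 142.7]), ([280, 194, 18, 17, 161], [289.1, 204.0]), ([328, 263, 46, 28, 644], [349.5, 276.2]), ([166, 353, 171, 67, 5973], [255.3, 394.6])]
```

View pics/top.png

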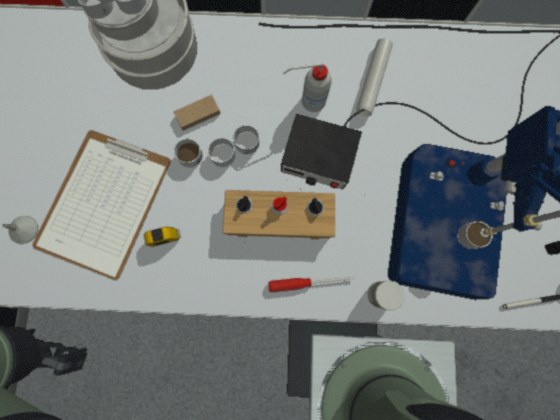

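View pics/scene.png

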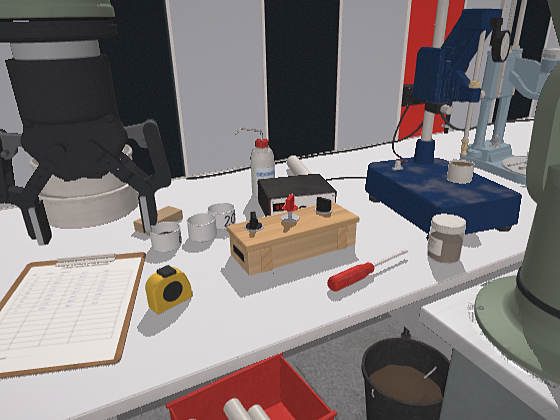

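The top picture shows the crate at about (280,214) with the red screw in the middle place at (280,203) and black heads at (243,203) and (316,206). A dark power supply stands behind it at (320,150). The scene picture shows the red head at (290,206), and the gripper at upper left, clear of the crate.

Run:
```python
from h import *
from scipy.spatial.transform import Rotation as Ro
it=vision.camera_info('top'); isc=vision.camera_info('scene')
print('red top',atz(it,279.8,203.3,.116))
c1,d1=ray(it,279.8,203.3);c2,d2=ray(isc,289.5,204)
A=np.c_[d1,-d2];x=np.linalg.lstsq(A,c2-c1,rcond=None)[0];print('tri',c1+d1*x[0],c2+d2*x[1])
for p in[(243.5,204),(316,206)]:print('black',atz(it,*p,.1))
for p in[(225,192),(335,194),(335,237),(224,236)]:print('crate',atz(it,*p,.08))
for p in[(295,117),(360,132),(345,188),(282,170)]:print('box',atz(it,*p,.1))
c,d=ray(isc,297,180);print('box height probe',[atz(isc,297,180,z).round(3) for z in(.08,.1,.12)])
s=telemetry.observe();print(Ro.from_euler('xyz',s['tool_rot']).as_matrix().round(3))
im=cv2.imread('pics/top.png')[185:225,225:335];cv2.imwrite('pics/a.png',np.hstack([cv2.resize(im,None,fx=5,fy=5,interpolation=2)]))
iw=vision.camera_info('wrist');R,_=cv2.Rodrigues(np.array(iw['rvec']));print('wristcam',-R.T@np.ravel(iw['tvec']),R[2])
```

```text
red top [0.42542213 0.24619232 0.116     ]
tri [0.4300247  0.24601222 0.09395412] [0.43022047 0.24633961 0.09399231]
black [0.4238723  0.32386906 0.1       ]
black [0.4261961  0.16829511 0.1       ]
crate [0.45323657 0.36804741 0.08      ]
crate [0.45915087 0.12493775 0.08      ]
crate [0.3637697  0.12382035 0.08      ]
crate [0.35554819 0.36361194 0.08      ]
box [0.62821507 0.21979265 0.1       ]
box [0.59862663 0.07395589 0.1       ]
box [0.46862207 0.10647837 0.1       ]
box [0.50323605 0.24420847 0.1       ]
box height probe [array([0.577, 0.146, 0.08 ]), array([0.529, 0.173, 0.1  ]), array([0.481, 0.2  , 0.12 ])]
[[-0.     0.236  0.972]
 [-0.001  0.972 -0.236]
 [-1.    -0.001  0.   ]]
wristcam [0.0735865  0.62390291 0.37379354] [ 0.28476124 -0.07076494 -0.95598293]
```

View pics/a.png

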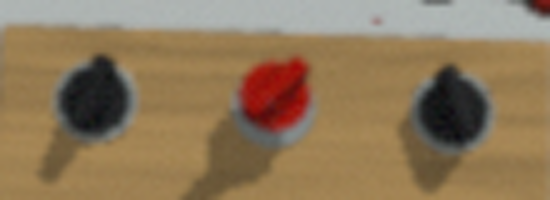

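The crop of the top picture shows the red wing at (278,92) in the crop. It points to the upper right, so its yaw is about -40°. I'll move above it and look with the wrist camera.

>>> play_rows:
  deltas:
    - [23,-30,2,0,0,-2,85]
    - [23,-30,2,0,0,-2,85]
    - [23,-30,2,0,0,-2,85]
    - [23,-30,2,0,0,-2,85]
    - [23,-30,2,0,0,-2,85]
    - [23,-30,2,0,0,-2,85]
    - [23,-30,2,0,0,-2,85]
    - [23,-30,2,0,0,-2,85]
  grip_force: 60

```text
clock: 1.1
position: [0.3318, 0.3663, 0.2142]
tool_rot: [-1.699, 1.57, -2.217]
force: [0.5, 1.4, 0.2]
grip_width: 0.085
```

>>> play_rows:
  deltas:
    - [23,-30,2,0,0,-2,85]
    - [23,-30,0,0,0,-2,85]
    - [23,-30,0,0,0,-2,85]
    - [25,-31,0,0,0,-2,60]
    - [0,0,0,0,0,0,60]
    - [0,0,0,0,0,0,60]

```text
clock: 1.85
position: [0.4249, 0.2467, 0.2161]
tool_rot: [-2.482, 1.57, -3.138]
force: [-0.3, -0.3, -0.0]
grip_width: 0.0598
```

Run:
```python
from h import *
s=telemetry.observe(); print(s['clock'],s['position'],s['qpos'].round(2),s['force'],s['grip_width'])
im,i=grab('wrist','pics/w1.png'); np.save('w1.npy',im)
import json;json.dump({k:np.array(v).tolist() for k,v in i.items()},open('w1.json','w'))
print(proj(i,[[.4254,.2462,.127],[.4254,.2462,.105]]))
```

```text
1.85 [0.42486689 0.2467337  0.21613756] [-0.8   0.29  0.19  1.93 -0.07  0.93  0.34] [-0.3079894  -0.34255467 -0.04195552] 0.059834574915420345
[[286.75145975 203.13159512]
 [286.6694693  196.90830766]]
```

View pics/w1.png

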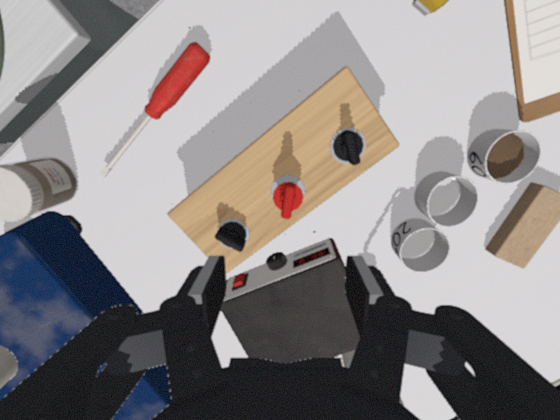

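The wrist picture shows the red wing at (287,198), almost upright between the fingertips at (205,280) and (365,280). The power supply's top is at (295,300). I'll fit a model of the wing and flange to the red mask.

```bash
cat >> h.py <<'E'
def redmask(im):
    h=cv2.cvtColor(im,cv2.COLOR_RGB2HSV); return (((h[...,0]<8)|(h[...,0]>172))&(h[...,1]>120)&(h[...,2]>50))
def model(i,x,y,yaw,z,S=4):
    c,s=np.cos(yaw),np.sin(yaw); w=[]
    for a in(-.017,.017):
        for b in(-.005,.005):
            for d in(-.011,.011): w.append([x+c*a-s*b,y+s*a+c*b,z+d])
    t=np.linspace(0,2*np.pi,40); f=[[x+.016*np.cos(q),y+.016*np.sin(q),z-e] for q in t for e in(.011,.014)]
    m=np.zeros((420*S,560*S),np.uint8)
    for P in(w,f): cv2.fillConvexPoly(m,cv2.convexHull(((proj(i,P)+.5)*S).astype(np.int32)),255)
    return cv2.resize(m,(560,420),interpolation=cv2.INTER_AREA)/255.
def fit(im,i,x,y,yaw,z=.116):
    from scipy.optimize import minimize
    u,v=proj(i,[x,y,z])[0].astype(int); sl=np.s_[max(v-45,0):v+45,max(u-45,0):u+45]
    M=redmask(im)[sl].astype(float)
    f=lambda p:np.abs(model(i,p[0]*.001,p[1]*.001,p[2]*np.pi/180,z)[sl]-M).sum()
    b=min((minimize(f,[x*1e3,y*1e3,yaw+o],method='Nelder-Mead',options=dict(initial_simplex=np.array([[x*1e3,y*1e3,yaw+o]]*4)+np.vstack([np.zeros(3),np.diag([4,4,10.])]))) for o in(-25,0,25)),key=lambda r:r.fun)
    return b.x.round(2),b.fun,M.sum()
E
python3 - <<'E'
from h import *
import json
im=np.load('w1.npy');i={k:np.array(v) for k,v in json.load(open('w1.json')).items()}
for z in(.112,.116): print('wrist',fit(im,i,.4254,.2462,-37,z))
t=cv2.imread('pics/top.png')[:,:,::-1].copy();print('top',fit(t,vision.camera_info('top'),.4254,.2462,-37))
from scipy.spatial.transform import Rotation as Ro
R=Ro.from_euler('xyz',telemetry.observe()['tool_rot']).as_matrix();print('tool y yaw',np.degrees(np.arctan2(-R[0,1],R[1,1])))
E
python3 - <<'E'
import cv2
im=cv2.imread('pics/w1.png')[150:250,210:360];cv2.imwrite('pics/w1c.png',cv2.resize(im,None,fx=5,fy=5,interpolation=2))
E
```

```text
wrist (array([427.47, 245.18, -42.48]), np.float64(189.156862745098), np.float64(740.0))
wrist (array([425.98, 245.34, -39.55]), np.float64(214.95294117647057), np.float64(740.0))
top (array([427.63, 247.27, -59.76]), np.float64(43.47450980392156), np.float64(153.0))
tool y yaw -37.557105561705235
```

View pics/w1c.png

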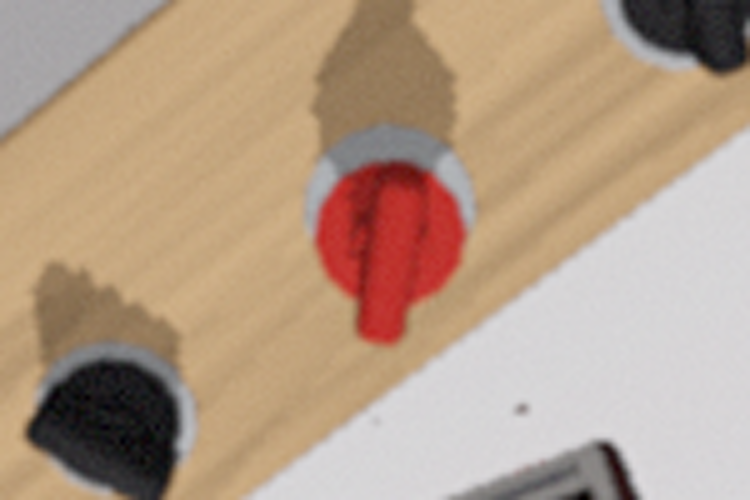

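The enlarged wrist crop shows the wing's top running from (400,170) to (382,335), slightly tilted. The round flange is centred at (390,232).

Run:
```python
from h import *
import json
i={k:np.array(v) for k,v in json.load(open('w1.json')).items()}
f=lambda u,v:(210+(u+.5)/5-.5,150+(v+.5)/5-.5)
a=atz(i,*f(402,172),.127);b=atz(i,*f(380,338),.127)
d=b-a;print(a,b,(a+b)/2,np.linalg.norm(d),np.degrees(np.arctan2(d[1],d[0])))
a=atz(i,*f(400,190),.127);b=atz(i,*f(383,315),.127);d=b-a;print(np.degrees(np.arctan2(d[1],d[0])))
for e in((317,235),(464,235)):print('flange',atz(i,*f(*e),.105))
print('washer',(atz(i,*f(306,215),.082)+atz(i,*f(474,212),.082))/2)
im=np.load('w1.npy');m=redmask(im);print(np.argwhere(m[170:230,260:320]).shape)
```

```text
[0.41318917 0.25917769 0.127     ] [0.43536994 0.23723303 0.127     ] [0.42427956 0.24820536 0.127     ] 0.031201842369602262 -44.693408829520344
-44.880321824258615
flange [0.41707937 0.23587659 0.105     ]
flange [0.43444663 0.25848245 0.105     ]
washer [0.42690154 0.24636078 0.082     ]
(740, 2)
```

>>> play_rows:
  deltas:
    - [0.5,0.5,-18,0,0,-4,40]
    - [0,0,-18,0,0,-3,40]
    - [0,0,-18,0,0,0,40]
    - [0,0,-18,0,0,0,40]
    - [0,0,-18,0,0,0,40]
    - [0,0,-16,0,0,0,40]
    - [0,0,0,0,0,0,40]
    - [0,0,0,0,0,0,40]

```text
clock: 2.9
position: [0.4257, 0.2475, 0.1108]
tool_rot: [1.742, 1.57, 0.964]
force: [0.7, 0.1, -0.0]
grip_width: 0.04
```

Run:
```python
from h import *
im,i=grab('wrist','pics/w2.png')
cv2.imwrite('pics/w2c.png',cv2.resize(im[150:420,100:460,::-1],None,fx=2,fy=2))
s=telemetry.observe(); print(s['position'],s['force'],s['qpos'][6])
```

```text
[0.42585186 0.24737995 0.11092887] [ 0.5586728   0.06185648 -0.01509021] 0.26914483410197787
```

View pics/w2c.png

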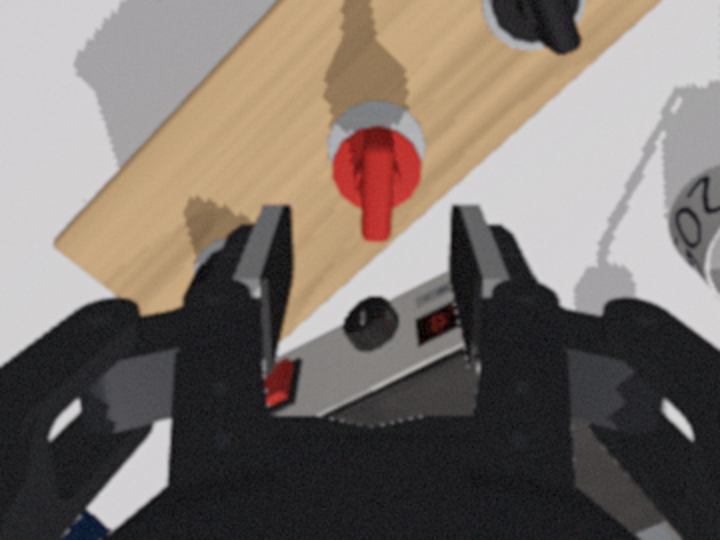

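The wrist crop shows the wing (377,200) centred and parallel between the finger pads (285 and 455). I'll project the TCP to check the offset along the wing.

Run:
```python
from h import *
from scipy.spatial.transform import Rotation as Ro
i=vision.camera_info('wrist');s=telemetry.observe();p=s['position'];R=Ro.from_euler('xyz',s['tool_rot']).as_matrix()
f=lambda P:((proj(i,P)-[100,150])*2).round(0).tolist()
print('tcp',f([p]),'pads tips',f([p+R@[-.005,a,b] for a in(-.02,.02) for b in(-.011,.011)]))
for yaw in(-44.7,):
  e=np.array([np.cos(np.radians(yaw)),np.sin(np.radians(yaw)),0])
  c=np.array([.4255,.247,.127]);print('wing top ends',f([c-e*.017,c+e*.017]),'flange',f([[.4255,.247,.105]]))
# flange ellipse sides at (333,165),(421,165); wing far top end (376,238)
print(atz(i,100+333/2,150+165/2,.105),atz(i,100+421/2,150+165/2,.105),'wing top end',atz(i,100+376/2,150+239/2,.127), R[:,2])
```

```text
tcp [[375.0, 182.0]] pads tips [[308.0, 154.0], [310.0, 221.0], [442.0, 155.0], [440.0, 222.0]]
wing top ends [[374.0, 148.0], [373.0, 257.0]] flange [[373.0, 175.0]]
[0.4141395  0.24028368 0.105     ] [0.43380132 0.26026461 0.105     ] wing top end [0.43393114 0.23981187 0.127     ] [ 7.12062800e-01 -7.02115780e-01  2.23784348e-05]
```

Run:
```python
from h import *
im,i=grab('scene','pics/s2.png')
print(vision.camera_info('wrist')['mtx'],i['mtx'])
p=telemetry.observe()['position'];print(proj(i,[p,[.4255,.247,.116]]))
cv2.imwrite('pics/s2c.png',cv2.resize(im[110:260,200:380,::-1],None,fx=4,fy=4,interpolation=2))
```

```text
[[305.90730865   0.         285.14789294]
 [  0.         305.90730865 209.2358822 ]
 [  0.           0.           1.        ]] [[429.40833391   0.         279.49706749]
 [  0.         429.40833391 215.24550133]
 [  0.           0.           1.        ]]
[[290.02540418 196.88224839]
 [290.27520531 194.50725889]]
```

View pics/s2c.png

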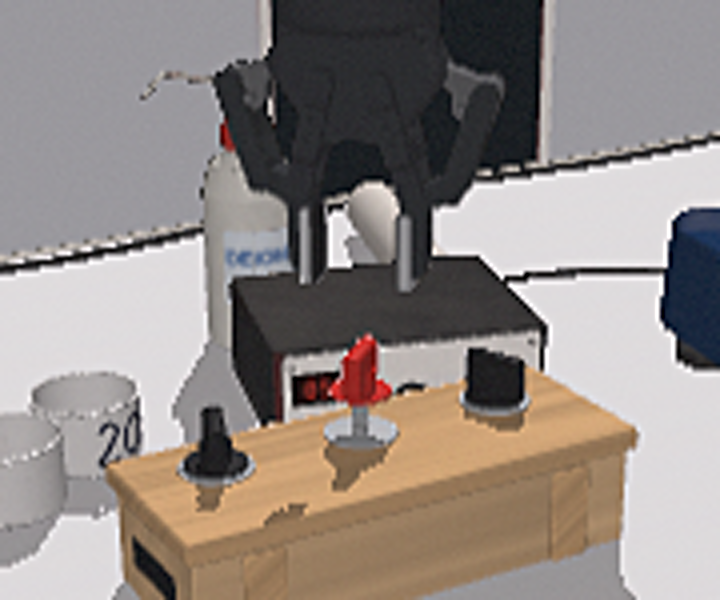

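The scene crop shows the fingertips at (305,280) and (405,290), well above the red wing at (360,370). That does not fit the expected heights. I'll triangulate the known crate points and the tips to find the mismatch.

Run:
```python
from h import *
it=vision.camera_info('top');isc=vision.camera_info('scene');iw=vision.camera_info('wrist')
def tri(*obs):
    A=np.zeros((3,3));b=np.zeros(3)
    for i,p in obs:
        c,d=ray(i,*p);d/=np.linalg.norm(d);Q=np.eye(3)-np.outer(d,d);A+=Q;b+=Q@c
    x=np.linalg.solve(A,b);return x.round(4),[(proj(i,x)[0]-p).round(1).tolist() for i,p in obs]
S=lambda u,v:(200+(u+.5)/4-.5,110+(v+.5)/4-.5)
W=lambda u,v:(100+(u+.5)/2-.5,150+(v+.5)/2-.5)
for n,t,s in[('BL',(225,192),(108,465)),('BR',(335,194),(525,367)),('FR',(335,237),(637,435)),('FL',(224,236),(190,548))]:
    print(n,tri((it,t),(isc,S(*s))))
print('tip L/R scene+wrist')
print('wing top far end (s,w)',tri((isc,S(372,336)),(iw,W(376,238))))
print('flange c (s,w)',tri((isc,S(361,390)),(iw,W(377,168))),'(t,w)',tri((it,(279.8,204.5)),(iw,W(377,168))))
print('tips',[tri((isc,S(*a)),(iw,W(*b))) for a in((303,283),(405,291)) for b in((291,206),(453,206))])
for n,i in(('top',it),('scene',isc),('wrist',iw)):
    R,_=cv2.Rodrigues(np.array(i['rvec']));print(n,(-R.T@np.ravel(i['tvec'])).round(3),R[2].round(3),np.array(i['mtx'])[0,0])
# PnP of crate in the scene and top cams for independent height
L=np.array([[.05,.125,.08],[.05,-.125,.08],[-.05,-.125,.08],[-.05,.125,.08]])
for n,i,px in(('scene',isc,[S(108,465),S(525,367),S(637,435),S(190,548)]),('top',it,[(225,192),(335,194),(335,237),(224,236)])):
    ok,r,t=cv2.solvePnP(L,np.array(px,float),np.array(i['mtx'],float),None)
    R,_=cv2.Rodrigues(np.array(i['rvec'],float));print(n,'crate origin world',(R.T@(t.ravel()-np.ravel(i['tvec']))).round(4),'up',(R.T@cv2.Rodrigues(r)[0])[:,2].round(3))
```

```text
BL (array([0.4571, 0.3705, 0.0641]), [[-0.1, -0.1], [0.2, 0.0]])
BR (array([0.4643, 0.1232, 0.0614]), [[-0.5, -0.3], [0.6, 0.0]])
FR (array([0.3668, 0.1213, 0.0595]), [[-0.3, -0.2], [0.4, 0.0]])
FL (array([0.3585, 0.3678, 0.0646]), [[-0.9, -0.6], [1.4, 0.2]])
tip L/R scene+wrist
wing top far end (s,w) (array([0.4401, 0.2338, 0.1102]), [[-0.0, 0.0], [-0.0, 0.0]])
flange c (s,w) (array([0.4299, 0.2451, 0.0872]), [[0.3, -0.0], [0.7, -0.3]]) (t,w) (array([0.428 , 0.246 , 0.0923]), [[-0.0, -0.1], [-0.3, -0.2]])
tips [(array([0.4059, 0.2666, 0.1627]), [[10.5, -4.0], [42.4, -24.0]]), (array([0.4346, 0.2703, 0.1467]), [[1.8, -0.1], [6.6, -2.0]]), (array([0.4045, 0.2367, 0.1456]), [[-0.6, 0.2], [-2.1, 1.0]]), (array([0.4239, 0.2484, 0.1426]), [[-10.9, -0.3], [-39.6, 8.3]])]
top [0.254 0.253 0.936] [ 0.201  0.012 -0.979] 397.5775833188788
scene [-0.258  0.619  0.428] [ 0.81  -0.412 -0.417] 429.408333912204
wrist [0.372 0.299 0.287] [ 0.209 -0.206 -0.956] 305.9073086499529
scene crate origin world [ 0.4268  0.2397 -0.0253] up [-0.003 -0.007  1.   ]
top crate origin world [ 0.4191  0.2475 -0.03  ] up [-0.073 -0.042  0.996]
```

The cameras agree with each other. The lid is about 17 mm lower than the nominal height (flange top at z of about 0.089), and the real fingertips sit about 33 mm above the reported TCP. I'll go by the relative height seen in the images, step down, and check the scene view.

>>> play_rows:
  deltas:
    - [3,0,-12,0,0,0,40]
    - [0,0,-12,0,0,0,40]
    - [0,0,-12,0,0,0,40]
    - [0,0,0,0,0,0,40]
    - [0,0,0,0,0,0,40]

```text
clock: 3.62
position: [0.4288, 0.2469, 0.0743]
tool_rot: [-1.32, 1.571, -2.099]
force: [0.2, -0.3, -0.7]
grip_width: 0.0403
```

Run:
```python
from h import *
im,i=grab('scene','pics/s3.png');w,_=grab('wrist','pics/w3.png')
a=cv2.resize(im[135:235,240:340,::-1],(400,400),interpolation=2);b=cv2.resize(w[200:400,180:380,::-1],(400,400),interpolation=2)
cv2.imwrite('pics/c3.png',np.hstack([a,b]))
s=telemetry.observe(); print(s['position'],s['force'],s['clock'])
```

```text
[0.42896824 0.24701771 0.07459475] [-0.68522533 -0.41028122  0.56383285] 3.725
```

View pics/c3.png

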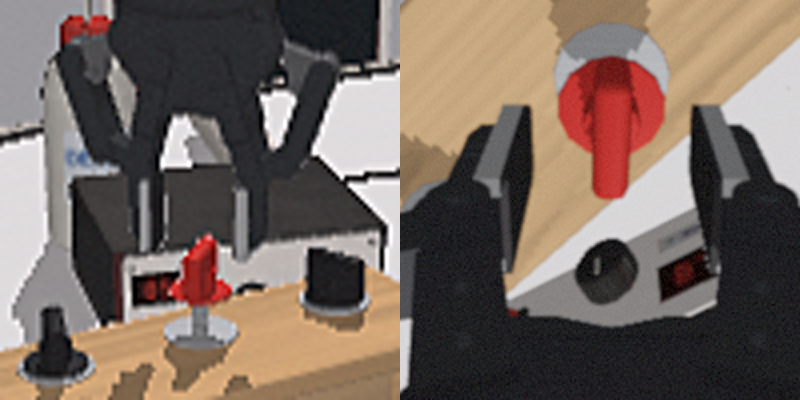

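The combined crop shows the tips just at wing-top height: left panel, tips at about (145,248) and (242,258), wing top at (207,237), flange at (200,293). In the right panel the wing at x=610 is centred between the pads (531 and 692). I'll go 12 mm lower and close.

>>> play_rows:
  deltas:
    - [0,0,-6,0,0,0,40]
    - [0,0,-6,0,0,0,40]
    - [0,0,0,0,0,0,25]
    - [0,0,0,0,0,0,15]
    - [0,0,0,0,0,0,5]
    - [0,0,0,0,0,0,5]
    - [0,0,0,0,0,0,5]
  grip_force: 60

```text
clock: 4.6
position: [0.4289, 0.2471, 0.0624]
tool_rot: [1.443, 1.57, 0.665]
force: [1.6, 0.8, 0.5]
grip_width: 0.0112
```

Run:
```python
from h import *
im,i=grab('scene','pics/s4.png');w,_=grab('wrist','pics/w4.png')
a=cv2.resize(im[155:225,255:325,::-1],(400,400),interpolation=2);b=cv2.resize(w[200:400,180:380,::-1],(400,400),interpolation=2)
cv2.imwrite('pics/c4.png',np.hstack([a,b]))
s=telemetry.observe(); print(s['position'],s['force'],s['moment'],s['clock'],s['grip_width'])
```

```text
[0.42887568 0.24706249 0.06239923] [2.23699514 2.06621593 1.55470188] [ 0.3165794  -0.29887759  0.06623066] 4.7 0.010970802853383773
```

View pics/c4.png

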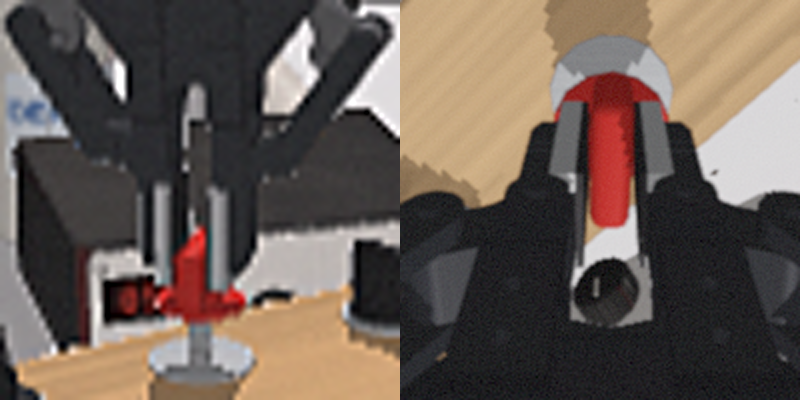

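The crop shows the wing between the pads (left panel, (195,265)), with the tips just above the flange at (200,300). The grip width is 11 mm. Now I'll push down in small steps and watch the force.

>>> play_rows:
  deltas:
    - [0,0,-2,0,0,0,5]
    - [0,0,-2,0,0,0,5]
    - [0,0,-2,0,0,0,5]
    - [0,0,0,0,0,0,5]
    - [0,0,0,0,0,0,5]
  grip_force: 80

```text
clock: 5.32
position: [0.4289, 0.247, 0.0564]
tool_rot: [1.547, 1.57, 0.769]
force: [0.1, 1.7, 7.1]
grip_width: 0.0098
```

>>> play_rows:
  deltas:
    - [0,0,-2,0,0,0,5]
    - [0,0,-1,0,0,0,5]
    - [0,0,0,0,0,0,5]
    - [0,0,0,0,0,0,5]

```text
clock: 5.82
position: [0.429, 0.2471, 0.0535]
tool_rot: [1.495, 1.57, 0.716]
force: [0.2, 1.1, 9.6]
grip_width: 0.0101
```

>>> play_rows:
  deltas:
    - [0,0,-1,0,0,0,5]
    - [0,0,-0.5,0,0,0,5]
    - [0,0,0,0,0,0,5]
    - [0,0,0,0,0,0,5]

```text
clock: 6.32
position: [0.4291, 0.2472, 0.0528]
tool_rot: [1.672, 1.57, 0.893]
force: [-6.1, -1.5, 31.7]
grip_width: 0.01
```

The screw is at the stop (31 N). I'll ease off slightly and turn clockwise while pressing.

>>> play_rows:
  deltas:
    - [0,0,0.4,0,0,-4,5]
    - [0,0,0,0,0,-7,5]
    - [0,0,0,0,0,-7,5]
    - [0,0,0,0,0,-7,5]
    - [0,0,0,0,0,-7,5]
    - [0,0,0,0,0,0,5]

```text
clock: 7.08
position: [0.43, 0.2476, 0.053]
tool_rot: [1.882, 1.568, 0.542]
force: [1.0, 1.2, 22.3]
grip_width: 0.0099
```

Run:
```python
from h import *
from scipy.spatial.transform import Rotation as Ro
s=telemetry.observe();R=Ro.from_euler('xyz',s['tool_rot']).as_matrix();print('yaw',np.degrees(np.arctan2(-R[0,1],R[1,1])),s['position'],s['force'],s['moment'],s['qpos'].round(2))
```

```text
yaw -76.75012112587729 [0.42996343 0.24762189 0.0530337 ] [ 1.00177037  1.21652267 22.25676906] [ 0.20025343 -0.29654514 -0.0567509 ] [-0.87  0.57  0.3   2.07 -0.32  0.55 -0.11]
```

>>> play_rows:
  deltas:
    - [0,0,0,0,0,-8,5]
    - [0,0,0,0,0,-8,5]
    - [0,0,0,0,0,-8,5]
    - [0,0,0,0,0,-8,5]
    - [0,0,0,0,0,-8,5]
    - [0,0,0,0,0,-8,5]
    - [0,0,0,0,0,-8,5]
    - [0,0,0,0,0,-4,5]

```text
clock: 8.07
position: [0.4318, 0.2471, 0.0532]
tool_rot: [2.592, 1.565, 0.203]
force: [11.6, -1.6, 14.6]
grip_width: 0.01
```

>>> play_rows:
  deltas:
    - [0,0,0,0,0,0,5]
    - [0,0,0,0,0,0,5]

```text
clock: 8.32
position: [0.4318, 0.2471, 0.0532]
tool_rot: [2.602, 1.565, 0.216]
force: [11.7, -0.8, 14.1]
grip_width: 0.01
```

Run:
```python
from h import *
from scipy.spatial.transform import Rotation as Ro
s=telemetry.observe();R=Ro.from_euler('xyz',s['tool_rot']).as_matrix();print('yaw',np.degrees(np.arctan2(-R[0,1],R[1,1])),s['position'],s['force'],s['moment'],s['qpos'].round(2),s['grip_width'])
```

```text
yaw -136.69059706991592 [0.43180174 0.24709306 0.05321561] [11.6749446  -0.77582043 14.13115834] [-0.24469347 -2.55985937 -0.04402222] [-1.07  0.64  0.59  2.07 -0.62  0.6  -0.86] 0.009952302374592386
```

The tool has turned 92° with about 14 N of push kept on. Now I'll release and lift.

>>> play_rows:
  deltas:
    - [0,0,0,0,0,0,20]
    - [0,0,0,0,0,0,36]
    - [0,0,0,0,0,0,36]
    - [0,0,0,0,0,0,36]
    - [0,0,10,0,0,0,36]
    - [0,0,20,0,0,0,36]
    - [0,0,30,0,0,0,36]
    - [0,0,30,0,0,0,36]

```text
clock: 9.32
position: [0.4287, 0.2467, 0.1436]
tool_rot: [0.228, 1.571, -2.157]
force: [0.0, 0.2, 0.7]
grip_width: 0.0358
```

>>> play_rows:
  deltas:
    - [0,0,30,0,0,0,36]
    - [0,0,0,0,0,0,36]
    - [0,0,0,0,0,0,36]

```text
clock: 9.7
position: [0.4284, 0.2469, 0.1721]
tool_rot: [-1.147, 1.57, 2.752]
force: [-0.0, -0.5, -0.3]
grip_width: 0.0362
```

Run:
```python
from h import *
im,i=grab('scene','pics/s5.png');w,_=grab('wrist','pics/w5.png')
o=cv2.imread('pics/scene.png')
f=lambda x:cv2.resize(x[170:240,240:340],(560,392),interpolation=2)
cv2.imwrite('pics/c5.png',np.vstack([np.hstack([cv2.resize(f(o),(400,280)),cv2.resize(f(im[:,:,::-1]),(400,280))]),cv2.resize(w[100:260,160:560,::-1],(800,320))]))
s=telemetry.observe(); print(s['position'],s['force'],s['clock'],s['grip_width'])
```

```text
[0.42839586 0.24666933 0.17167751] [-0.07512311 -0.39095414  0.06098458] 9.8 0.036290195223084326
```

View pics/c5.png

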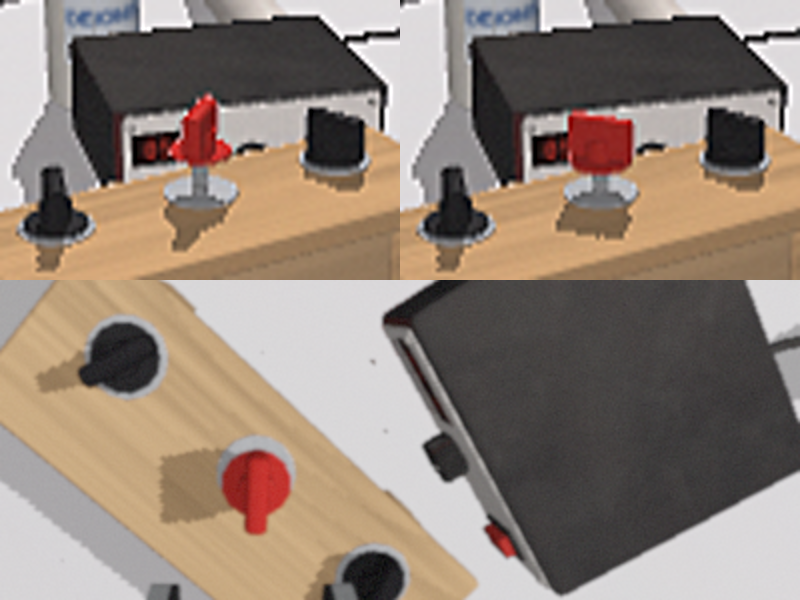

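The last crop shows before and after: the wing has turned broadside (600,140), and its top dropped from about y=105 to 115, or roughly 5 mm. In the wrist view the wing (257,490) is parallel to the turned tool. I'll make one numeric check that it stays down.

>>> play_rows:
  deltas:
    - [0,0,10,0,0,0,36]
    - [0,0,0,0,0,0,36]
    - [0,0,0,0,0,0,36]
    - [0,0,0,0,0,0,36]
    - [0,0,0,0,0,0,36]
    - [0,0,0,0,0,0,36]
    - [0,0,0,0,0,0,36]
    - [0,0,0,0,0,0,36]

```text
clock: 10.8
position: [0.4288, 0.2469, 0.1822]
tool_rot: [-0.35, 1.571, -2.735]
force: [0.9, -0.4, 0.4]
grip_width: 0.0358
```

Run:
```python
from h import *
im,i=grab('scene','pics/s6.png')
for f in('scene','s5','s6'):
    m=redmask(cv2.imread(f'pics/{f}.png')[:,:,::-1].copy())[185:225,280:302]; p=np.argwhere(m)
    print(f,len(p),'rows',p[:,0].min()+185,p[:,0].max()+185,'centroid',(p.mean(0)+[185,280]).round(2))
print('px/mm',(proj(i,[.428,.246,.09])-proj(i,[.428,.246,.1]))[0,1]/10)
s=telemetry.observe();print(s['clock'],s['force'].round(1))
workorder.job_done()
```

```text
scene 166 rows 194 210 centroid [203.8  289.02]
s5 232 rows 197 213 centroid [205.41 288.93]
s6 232 rows 197 213 centroid [205.41 288.93]
px/mm 0.4657373396299619
10.85 [-0.2  0.4 -0.2]
the job is handed in; nothing more can be done
```

The red screw is turned in and stays down by itself; I handed the job in at 10.85 s with the gripper clear and nothing touching it.

**What I did:** I gripped the wing across its thickness (10 mm measured opening) and pushed it down to its stop, where the force read about 31 N. I eased off slightly and turned it 92° clockwise, measured at the tool. The push read 22 N partway through the turn and 14 N at the end. Then I let go and lifted away.

**Last checks:**
- **Depth:** the scene camera shows the red head about 3 px lower than at the start, roughly 6 mm. The centroid shift alone gives about 3.5 mm, but that is skewed by the wing now facing the camera broadside.
- **Holding:** two pictures about 1 s apart show no change.
- **Turn:** in the wrist picture the released wing is still parallel to the turned tool, which fits the quarter turn.

**What disagreed:**
- **Heights:** the pictures put the crate lid about 17 mm lower than stated, and the fingertips about 33 mm above the reported TCP. I set the heights from the pictures and the contact force instead.
- **Side force:** about 12 N sideways built up by the end of the turn, likely from a few millimetres of off-centre grip. It went away on release.

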